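# Put the round specimen mounts in their dishes

## Robot

A 6-joint arm with a two-finger parallel gripper is mounted at the origin on the work surface. World frame = base frame: x ahead of the robot, y to its left, z up, the work surface at z = 0. Lengths are in mm, angles in rad, forces in N, time in s.
With the tool pointing down it reaches from about 275 to 1000 mm from the base axis. Payload 8.4 kg.
Tool frame: the origin (TCP) lies at the very end of the fingers, on their centre line; the grasp point (between the pads) lies 19 mm behind it; z points along the fingers, y is the line along which they close (so a half turn about z gives the same grasp; the last joint's range is limited). The gripper opens to 85 mm and grips with 20 to 120 N. Pads are 22 mm wide; open, the fingers measure 114 mm over their backs; the gripper's body (76 mm by 85 mm) begins 54 mm behind the grasp point. The pads swing forward as they close: fully open they stand 13 mm farther back than shut.
Start: joints at [-1.155, 0.353, 1.633, -0, 1.155, -0.002], TCP at [253.593, -571.243, 231.281] pointing down, gripper open.
Joint ranges: [-2.63, 2.63], [-0.92, 2.1], [0.06, 2.66], [-1.3, 4.44], [0, 2.69], [-3.02, 3.02]. Speed limits (rad/s): [2.22, 2.22, 2.79, 3.14, 3.14, 3.14].

## Interface

Orientations are given as [roll, pitch, yaw] about the fixed x, y, z axes, in that order (R = Rz(yaw) Ry(pitch) Rx(roll)).
In Python, from rig import sensors, grab_frame, camera_params, order gives the robot as it stands. The module is installed in compiled form; this text tells all that it offers.
- The arm moves only by the tool move_arm, never from a script. Its argument "motion" is a list of rows, each a list of 7 numbers: the turn, a rotation vector about the tool's x, y, z in normalised numbers (1 is 45 degrees), then the shift along the tool's x, y, z in parts of the range, where 1.0 means 0.4 m, then the finger opening in m, from 0 to 0.0854. A call has 1 to 8 rows; each row is the pose to reach, as a shift and turn from the pose commanded when the call began, along the tool's axes at that moment; what a row does not reach only later rows make up. A row lasts 1/8 s, in which the tool goes at most 62.5 mm and 10.7 degrees, less where a joint would pass 70% of its speed; a pose out of reach is approached as far as the arm can. A call with a gripper value outside its range is refused whole. The fingers move at their own pace and stop on an object; "grip_force" is the grip in N (left out, the last holds). Time passes only in rows, so rows that repeat a pose let the fingers close. It gives the time, the measured TCP pose, the force, the opening and the grip force at its end, in the units of the state.
- sensors.sense(): the state, without advancing time (a new reading comes with each control period).
- grab_frame(name): name is "side" or "top"; returns (picture, depth): 384x512x3 uint8, red, green, blue; 384x512 float32, mm along the optical axis (not along the pixel's ray), 0 where there is no reading.
- camera_params(name): a dict with "camera_matrix" (3x3 intrinsics, pixels), "world_from_camera" (4x4, takes a point from camera to world coordinates). Camera axes: x right, y down, z forward; pixel columns grow to the right and rows downward; lengths in mm; the calibration is good to about 2 mm. A picture is of the moment at which its call begins. camera_params takes no time and is no camera call.
- order.sign_off(): hands the job in; it is judged then, once.
The state is a dict: "clock": time; "qpos": joint angles; "qvel": joint speeds; "joint_efforts": joint torques, N m; "eef_pos": TCP position; "tcp_rot": TCP orientation; "contact_force": force on the tool from outside, world axes, zero at the start; "wrist_torque": the same for the moment, N m; "opening": opening from 0.0 (shut) to 1.0 (fully open); "grasp_force": force on a finger pad.
Only numpy, scipy, OpenCV 4.12 (cv2) and the standard library are available. Lean on these libraries where they do the work, as an engineer would, in place of code of your own. Each camera call takes 0.05 s, during which the arm holds its last target. There are 200 camera calls.

## Task

Put each of the four round specimen mounts into the round dish of its own size rank: the smallest mount in the smallest dish, the next in the next, and so on up to the largest mount in the largest dish. Each must end standing flat on the floor of its dish, let go, with its polished metal face still up; never tip one over. Leave the two square mounts where they are.

Things in the scene. Friction and masses are not known exactly. Their poses are not given: they have to be found in the camera images.
- mount_30: The smallest round specimen mount: a black resin cylinder 30 mm in diameter and 24 mm tall, loose, standing upright on the bench with a bright round metal section flush in its polished top face. Origin: centre of its underside; z up along the cylinder. 30 g nominal.
- mount_40: The second smallest round specimen mount: a black resin cylinder 40 mm in diameter and 24 mm tall, loose, standing upright on the bench with a bright round metal section flush in its polished top face. Origin: centre of its underside; z up along the cylinder. 60 g nominal.
- mount_50: The second largest round specimen mount: a black resin cylinder 50 mm in diameter and 24 mm tall, loose, standing upright on the bench with a bright round metal section flush in its polished top face. Origin: centre of its underside; z up along the cylinder. 95 g nominal.
- mount_60: The largest round specimen mount: a black resin cylinder 60 mm in diameter and 24 mm tall, loose, standing upright on the bench with a bright round metal section flush in its polished top face. Origin: centre of its underside; z up along the cylinder. 130 g nominal.
- dish_46: The smallest dish: a shallow round grey plastic dish, fixed to the bench, inner diameter 46 mm, wall 4 mm (outer diameter 54 mm), rim 9 mm above the bench, blue floor 3 mm above the bench (6 mm deep). Origin: centre of its underside, on the bench; z up.
- dish_58: The second smallest dish: a shallow round grey plastic dish, fixed to the bench, inner diameter 58 mm, wall 4 mm (outer diameter 66 mm), rim 9 mm above the bench, blue floor 3 mm above the bench (6 mm deep). Origin: centre of its underside, on the bench; z up.
- dish_72: The second largest dish: a shallow round grey plastic dish, fixed to the bench, inner diameter 72 mm, wall 4 mm (outer diameter 80 mm), rim 9 mm above the bench, blue floor 3 mm above the bench (6 mm deep). Origin: centre of its underside, on the bench; z up.
- dish_86: The largest dish: a shallow round grey plastic dish, fixed to the bench, inner diameter 86 mm, wall 4 mm (outer diameter 94 mm), rim 9 mm above the bench, blue floor 3 mm above the bench (6 mm deep). Origin: centre of its underside, on the bench; z up.
- square_36: A square mount to leave alone: a black resin block 36 x 36 mm and 24 mm tall, loose on the bench, with a bright square metal section flush in its top face. Origin: centre of its underside; x and y along its sides, z up.
- square_48: A square mount to leave alone: a black resin block 48 x 48 mm and 24 mm tall, loose on the bench, with a bright square metal section flush in its top face. Origin: centre of its underside; x and y along its sides, z up.
Things that resemble listed ones, but are neither listed nor needed, are in the scene too. Leave any pink look-alike of the mount_40 alone.

How it is judged (in metres and radians):
At the end, for the whole second after the job is handed in: Each round mount stands upright (within 0.1 rad) on the floor of the dish of its own rank (inside the wall: centres within 9, 10, 12 and 14 mm from smallest to largest, underside 1 to 5.5 mm above the bench), at rest and not held, and both square mounts are within 20 mm of where they started (horizontal distance between mount_30 and dish_46 below 0.009 m and z of mount_30 in the frame of dish_46 between 0.001 and 0.0055 m and angle between each of mount_30, mount_40, mount_50, mount_60's own z axis and vertical below 0.1 rad and linear speed of each of mount_30, mount_40, mount_50, mount_60 below 0.02 m/s and horizontal distance between mount_40 and dish_58 below 0.01 m and z of mount_40 in the frame of dish_58 between 0.001 and 0.0055 m and horizontal distance between mount_50 and dish_72 below 0.012 m and z of mount_50 in the frame of dish_72 between 0.001 and 0.0055 m and horizontal distance between mount_60 and dish_86 below 0.014 m and z of mount_60 in the frame of dish_86 between 0.001 and 0.0055 m and distance of each of square_36, square_48 from where it was at the start of the episode below 0.02 m); the robot touches nothing.
It fails at once if a square mount is shoved or lifted more than 20 mm (distance of any of square_36, square_48 from where it was at the start of the episode above 0.02 m).
It fails at once if a round mount is tipped over (more than 45 degrees) (angle between any of mount_30, mount_40, mount_50, mount_60's own z axis and vertical above 0.79 rad).
It also fails if it takes over 96 s, if anything falls off the work surface, if the arm or the gripper's body presses on something with over 40 N, if the wrist force passes 120 N, or if a joint passes its speed limit or range.

## Working session

There is one attempt and no reset: what is moved stays moved. The work goes in short steps, Python scripts to look and compute and a tool call to move; the robot and the scene stay as the last step left them, time stands still between calls to the robot, and variables do not carry over. Pictures are saved under pics/ and viewed, at most 14 in all, crops included, and the job is handed in when it is done.

Besides the shell and the picture viewer there is one more tool, called after "Request:" as name([rows], argument=value, ...), one row to a line, values as JSON. move_arm: Moves the arm, as the interface text tells. Its arguments: {"type":"object","properties":{"motion":{"type":"array","items":{"type":"array","items":{"type":"number"}}},"grip_force":{"type":"number"}},"required":["motion"]}

```bash
mkdir -p pics; python3 - <<'E'
from rig import *
import cv2,numpy as np
for n in("top","side"):
    p,d=grab_frame(n); c=camera_params(n); print(n,c["camera_matrix"].round(1).tolist(),c["world_from_camera"].round(3).tolist())
    cv2.imwrite(f"pics/{n}0.png",p[:,:,::-1]); np.savez(f"{n}0.npz",p=p,d=d)
print(sensors.sense())
E
```

```text
top [[367.9, 0.0, 252.1], [0.0, 367.9, 188.8], [0.0, 0.0, 1.0]] [[0.002, -0.996, 0.089, 486.41], [-1.0, -0.003, -0.011, 14.66], [0.011, -0.089, -0.996, 977.648], [0.0, 0.0, 0.0, 1.0]]
side [[375.5, 0.0, 255.3], [0.0, 375.5, 188.2], [0.0, 0.0, 1.0]] [[-0.826, -0.357, 0.437, 186.453], [-0.564, 0.489, -0.666, 579.3], [0.024, -0.796, -0.605, 551.047], [0.0, 0.0, 0.0, 1.0]]
{'clock': 0.1, 'qpos': array([-1.15539634e+00,  3.53607603e-01,  1.63405725e+00, -2.88552238e-05,
        1.15521138e+00, -2.41391565e-03]), 'qvel': array([ 0.0022745 , -0.0029414 , -0.00048728, -0.00121398, -0.0007557 ,
        0.00073241]), 'joint_efforts': array([-7.67926231e-04, -6.06357193e+01, -3.42819786e+01, -3.58439968e-05,
        3.85725492e-03,  2.94187680e-05]), 'eef_pos': array([ 253.41168614, -570.84857169,  230.61990199]), 'tcp_rot': array([-3.14030901e+00,  2.32855690e-05,  4.17825588e-01]), 'contact_force': array([-0.67287748,  0.32005083, -0.07124766]), 'wrist_torque': array([-0.0064662 ,  0.01312283,  0.01335682]), 'grasp_force': 0.0, 'opening': 1.0032138281020975}
```

View pics/top0.png

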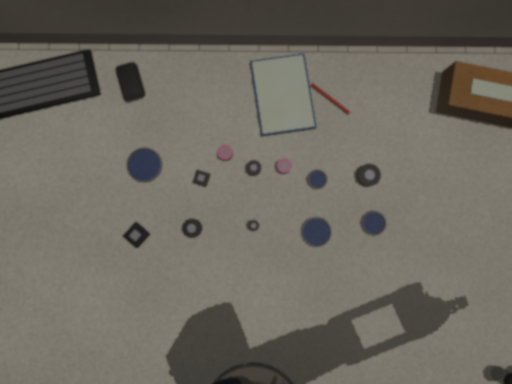

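View pics/side0.png

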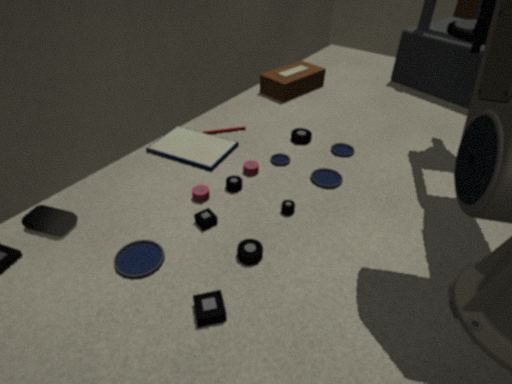

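The top view shows round black mounts at about (253,225), (253,168), (192,228) and (368,175). The squares are at (201,178) and (136,235), and the pink look-alikes at (225,153) and (284,166). The dishes are at (317,179), (373,223), (316,232) and (144,165). I'll measure them and confirm on an enlarged crop.

```bash
cat > h.py <<'E'
import cv2,numpy as np
from rig import *
def ray(n,uv,z):
    c=camera_params(n);K=c["camera_matrix"];T=c["world_from_camera"]
    uv=np.atleast_2d(uv).astype(float)
    r=np.c_[uv,np.ones(len(uv))]@np.linalg.inv(K).T@T[:3,:3].T
    return (T[:3,3]+r*((z-T[2,3])/r[:,2:]))[:,:2]
def zmap(n,d):
    c=camera_params(n);K=c["camera_matrix"];T=c["world_from_camera"]
    v,u=np.mgrid[:384,:512]
    P=np.stack([(u-K[0,2])/K[0,0]*d,(v-K[1,2])/K[1,1]*d,d],-1)@T[:3,:3].T+T[:3,3]
    return P
def blobs(n,mask,z,lo,hi):
    out=[]
    k,l,s,c=cv2.connectedComponentsWithStats(mask.astype(np.uint8))
    for i in range(1,k):
        if lo<=s[i,4]<=hi:
            v,u=np.nonzero(l==i); w=ray(n,np.c_[u,v],z)
            q=ray(n,[c[i],c[i]+[1,0],c[i]+[0,1]],z); a=abs(np.cross(q[1]-q[0],q[2]-q[0]))
            out.append((c[i].round(1).tolist(),w.mean(0).round(1).tolist(),round(2*np.sqrt(s[i,4]*a/np.pi),1)))
    return out
def look(n,p,d):
    h=cv2.cvtColor(p,cv2.COLOR_RGB2HSV); P=zmap(n,d)
    print(n,"blue floors z3",*blobs(n,(h[:,:,0]>105)&(h[:,:,0]<130)&(h[:,:,1]>110)&(h[:,:,2]>30),3,80,3000),sep="\n ")
    print("tops depth z24",*blobs(n,(P[:,:,2]>17)&(P[:,:,2]<34)&(d>0),24,50,2000),sep="\n ")
    g=h[:,:,2].astype(int); 
    dark=(g<45).astype(np.uint8)
    cs,hi=cv2.findContours(dark,cv2.RETR_CCOMP,cv2.CHAIN_APPROX_NONE)
    m=np.zeros_like(dark)
    for c,q in zip(cs,hi[0]):
        if q[3]>=0 and cv2.contourArea(c)<500:
            cv2.drawContours(m,[c],-1,1,-1)
    m&=1-dark
    print("metal z24",*blobs(n,m,24,8,600),sep="\n ")
E
python3 -W ignore - <<'E'
from h import *
for n in("top","side"):
    f=np.load(f"{n}0.npz");look(n,f["p"],f["d"])
p=np.load("top0.npz")["p"][135:255,115:400,::-1]
p=cv2.convertScaleAbs(p,alpha=1.6)
cv2.imwrite("pics/crop0.png",cv2.resize(p,None,fx=2.8,fy=2.8,interpolation=cv2.INTER_CUBIC))
E
```

```text
top
 blue floors z3
tops depth z24
 ([130.2, 81.0], [858.7, 329.1], np.float64(79.8))
 ([461.7, 105.4], [797.2, -556.2], np.float64(54.5))
 ([225.0, 151.8], [668.7, 75.2], np.float64(40.4))
 ([284.1, 165.0], [634.4, -79.8], np.float64(40.1))
 ([253.8, 166.9], [628.9, -0.3], np.float64(39.8))
 ([369.0, 174.2], [610.8, -302.6], np.float64(61.0))
 ([201.2, 177.3], [601.3, 136.6], np.float64(41.4))
 ([191.8, 227.5], [471.0, 159.1], np.float64(50.1))
 ([253.4, 224.9], [477.8, 0.4], np.float64(29.5))
 ([135.7, 234.4], [453.1, 302.2], np.float64(56.1))
 ([499.3, 373.4], [108.2, -617.3], np.float64(24.8))
 ([265.9, 380.8], [92.0, -31.3], np.float64(22.2))
metal z24
 ([134.7, 234.9], [452.0, 304.8], np.float64(30.7))
side
 blue floors z3
 ([342.4, 149.0], [486.3, -320.6], np.float64(45.0))
 ([326.0, 177.3], [463.4, -167.2], np.float64(61.0))
 ([139.0, 258.2], [637.6, 290.7], np.float64(77.4))
tops depth z24
 ([176.2, 59.7], [1314.2, -737.1], np.float64(327.5))
 ([442.4, 15.1], [629.9, -2154.2], np.float64(112.7))
 ([431.4, 88.7], [388.6, -881.5], np.float64(131.3))
 ([291.8, 88.4], [794.5, -5
[... 472 characters left out ...]
.float64(25.1))
 ([209.0, 305.3], [449.6, 305.9], np.float64(55.4))
 ([490.6, 318.6], [62.4, 62.2], np.float64(42.6))
metal z24
 ([446.6, 39.6], [487.2, -1598.8], np.float64(143.2))
 ([482.5, 47.5], [314.9, -1569.4], np.float64(46.9))
 ([498.9, 141.7], [129.2, -603.6], np.float64(72.4))
 ([300.9, 132.2], [611.4, -300.9], np.float64(29.0))
 ([233.6, 179.7], [627.9, 2.0], np.float64(19.2))
 ([498.1, 193.2], [97.0, -320.0], np.float64(11.8))
 ([503.5, 195.0], [85.6, -320.1], np.float64(11.7))
 ([205.2, 214.8], [600.3, 138.2], np.float64(20.4))
 ([249.8, 247.0], [470.2, 159.8], np.float64(23.8))
 ([489.2, 284.3], [74.2, -12.9], np.float64(6.7))
 ([208.6, 303.5], [452.3, 303.7], np.float64(26.4))
```

View pics/crop0.png

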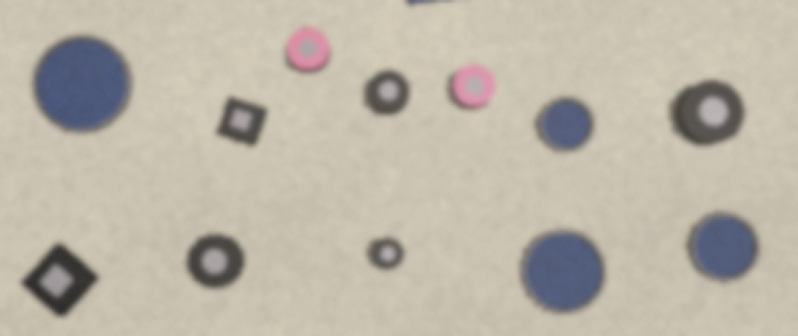

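The crop confirms the targets. Measured diameters match mount_30 at (253,225), mount_40 at (254,167, black, with pink look-alikes at (225,152) and (284,165)), mount_50 at (192,228) and mount_60 at (369,174). The squares are at (201,177) and (136,234). Next I need the dishes in the top view.

```bash
python3 -W ignore - <<'E'
from h import *
p=np.load("top0.npz")["p"].astype(int); s=np.load("side0.npz")["p"].astype(int)
for n,q in(("top",p),("side",s)):
    print(n,*blobs(n,(q[:,:,2]-q[:,:,0]>12),3,80,3000),sep="\n ")
E
```

```text
top
 ([280.6, 127.5], [739.8, -73.1], np.float64(31.4))
 ([143.8, 164.6], [637.3, 292.6], np.float64(83.0))
 ([316.8, 179.0], [600.2, -169.1], np.float64(41.6))
 ([373.2, 222.6], [484.3, -317.3], np.float64(54.0))
 ([315.8, 231.4], [460.9, -164.5], np.float64(68.4))
side
 ([195.1, 158.0], [788.2, -39.8], np.float64(60.2))
 ([342.2, 149.3], [486.4, -319.0], np.float64(52.0))
 ([280.1, 159.0], [601.6, -170.8], np.float64(40.0))
 ([326.1, 177.7], [462.7, -165.9], np.float64(66.7))
 ([138.8, 258.4], [637.6, 291.4], np.float64(82.0))
```

Units first: shifts go in shares of 0.4 m and turns go in shares of 45 degrees. So 0.2 m / 0.4 = 0.5, -0.17 m / 0.4 = -0.425, 0.418 rad / 0.7854 = 0.5322.

Request:
move_arm([
  [0, 0, 0.191, 0.125, -0.125, 0, 0.085],
  [0, 0, 0.382, 0.25, -0.25, 0, 0.085],
  [0, 0, 0.5322, 0.375, -0.375, 0.05, 0.085],
  [0, 0, 0.5322, 0.5, -0.425, 0.1, 0.085],
  [0, 0, 0.5322, 0.5, -0.425, 0.1, 0.085],
], grip_force=40)

```text
clock: 0.72
eef_pos: [367.9, -331.6, 190.2]
tcp_rot: [-3.14, 0.001, 0.002]
contact_force: [-1.3, -0.5, -0.2]
opening: 0.993
grasp_force: 0.0
```

Both views agree on the dishes: dish_46 (601,-170), dish_58 (485.5,-318), dish_72 (462,-165) and dish_86 (637,292). I'm starting with mount_60.

Scaled: 0.243 m / 0.4 = 0.6075, 0.06 m / 0.4 = 0.15.

Request:
move_arm([
  [0, 0, 0, 0.15, -0.02, 0.05, 0.085],
  [0, 0, 0, 0.3, -0.04, 0.125, 0.085],
  [0, 0, 0, 0.45, -0.0625, 0.225, 0.085],
  [0, 0, 0, 0.6075, -0.0775, 0.3, 0.085],
  [0, 0, 0, 0.6075, -0.0775, 0.325, 0.085],
  [0, 0, 0, 0.6075, -0.0775, 0.325, 0.085],
  [0, 0, 0, 0.6075, -0.0775, 0.325, 0.085],
])

```text
clock: 1.6
eef_pos: [609.6, -303.8, 61.4]
tcp_rot: [-3.141, 0.001, -0.0]
contact_force: [0.0, 0.1, 0.4]
opening: 0.998
grasp_force: 0.0
```

Scaled: 0.056 m / 0.4 = 0.14, -0.002 m / 0.4 = -0.005.

Request:
move_arm([
  [0, 0, 0, 0.0038, -0.005, 0.0625, 0.085],
  [0, 0, 0, 0.0038, -0.005, 0.1125, 0.085],
  [0, 0, 0, 0.0038, -0.005, 0.14, 0.085],
  [0, 0, 0, 0.0038, -0.005, 0.14, 0.085],
  [0, 0, 0, 0.0038, -0.005, 0.14, 0.05],
  [0, 0, 0, 0.0038, -0.005, 0.14, 0.05],
  [0, 0, 0, 0.0038, -0.005, 0.14, 0.05],
  [0, 0, 0, 0.0038, -0.005, 0.14, 0.05],
])

```text
clock: 2.6
eef_pos: [612.6, -302.2, 6.5]
tcp_rot: [3.141, -0.001, -0.0]
contact_force: [-0.8, -0.7, 5.6]
opening: 0.685
grasp_force: 43.1
```

Scaled: -0.34 m / 0.4 = -0.85, -0.28 m / 0.4 = -0.7.

Request:
move_arm([
  [0, 0, 0, 0, 0, -0.075, 0.05],
  [0, 0, 0, 0, 0, -0.2, 0.05],
  [0, 0, 0, 0, -0.1, -0.25, 0.05],
  [0, 0, 0, 0, -0.25, -0.25, 0.05],
  [0, 0, 0, 0.0125, -0.4, -0.25, 0.05],
  [0, 0, 0, 0.025, -0.55, -0.25, 0.05],
  [0, 0, 0, 0.025, -0.7, -0.25, 0.05],
  [0, 0, 0, 0.025, -0.85, -0.25, 0.05],
])

```text
clock: 3.6
eef_pos: [621.9, 40.2, 105.6]
tcp_rot: [-3.142, -0.001, -0.0]
contact_force: [0.0, -0.2, -1.3]
opening: 0.678
grasp_force: 43.5
```

Scaled: -0.254 m / 0.4 = -0.635, -0.23 m / 0.4 = -0.575.

Request:
move_arm([
  [0, 0, 0, 0, -0.15, 0, 0.05],
  [0, 0, 0, 0.0125, -0.3, 0, 0.05],
  [0, 0, 0, 0.025, -0.45, 0, 0.05],
  [0, 0, 0, 0.0375, -0.575, 0.025, 0.05],
  [0, 0, 0, 0.0375, -0.635, 0.1, 0.05],
  [0, 0, 0, 0.0375, -0.635, 0.15, 0.05],
  [0, 0, 0, 0.0375, -0.635, 0.15, 0.05],
  [0, 0, 0, 0.0375, -0.635, 0.15, 0.05],
])

```text
clock: 4.6
eef_pos: [637.6, 291.2, 46.1]
tcp_rot: [-3.142, -0.001, -0.001]
contact_force: [0.6, 1.2, -1.3]
opening: 0.685
grasp_force: 43.5
```

Scaled: 0.036 m / 0.4 = 0.09, -0.001 m / 0.4 = -0.0025.

Request:
move_arm([
  [0, 0, 0, 0, -0.0025, 0.05, 0.05],
  [0, 0, 0, 0, -0.0025, 0.075, 0.05],
  [0, 0, 0, 0, -0.0025, 0.09, 0.05],
  [0, 0, 0, 0, -0.0025, 0.09, 0.05],
  [0, 0, 0, 0, -0.0025, 0.09, 0.05],
  [0, 0, 0, 0, -0.0025, 0.09, 0.075],
  [0, 0, 0, 0, -0.0025, 0.09, 0.08],
  [0, 0, 0, 0, -0.0025, 0.09, 0.08],
])

```text
clock: 5.6
eef_pos: [637.1, 293.3, 9.2]
tcp_rot: [-3.142, -0.0, -0.0]
contact_force: [-0.4, 0.1, 0.2]
opening: 0.933
grasp_force: 0.0
```

Scaled: -0.1665 m / 0.4 = -0.4163, -0.15 m / 0.4 = -0.375.

Request:
move_arm([
  [0, 0, 0, 0, 0, -0.05, 0.08],
  [0, 0, 0, 0, 0, -0.15, 0.08],
  [0, 0, 0, -0.125, 0.0875, -0.15, 0.08],
  [0, 0, 0, -0.25, 0.1875, -0.15, 0.08],
  [0, 0, 0, -0.375, 0.275, -0.15, 0.08],
  [0, 0, 0, -0.4163, 0.3338, -0.125, 0.08],
  [0, 0, 0, -0.4163, 0.3338, -0.125, 0.08],
  [0, 0, 0, -0.4163, 0.3338, -0.125, 0.08],
])

```text
clock: 6.6
eef_pos: [472.4, 160.6, 60.5]
tcp_rot: [-3.141, -0.003, -0.001]
contact_force: [0.4, 0.4, -0.6]
opening: 0.937
grasp_force: 0.0
```

```bash
python3 -W ignore - <<'E'
from h import *
p,d=grab_frame("top"); look("top",p,d); print(sensors.sense()["eef_pos"])
E
```

```text
top
 blue floors z3
tops depth z24
 ([130.4, 81.0], [858.5, 328.5], np.float64(80.2))
 ([462.6, 105.5], [797.0, -558.3], np.float64(54.3))
 ([225.0, 151.8], [668.8, 75.2], np.float64(40.5))
 ([141.1, 163.9], [635.7, 293.7], np.float64(61.7))
 ([284.2, 164.9], [634.6, -80.0], np.float64(40.3))
 ([253.8, 166.9], [629.0, -0.3], np.float64(39.8))
 ([201.3, 177.2], [601.3, 136.4], np.float64(41.2))
 ([253.4, 225.0], [477.6, 0.5], np.float64(29.2))
 ([499.3, 373.3], [108.4, -617.4], np.float64(25.5))
 ([251.0, 382.0], [89.1, 5.7], np.float64(22.3))
metal z24
 ([140.3, 163.6], [636.5, 295.9], np.float64(37.5))
[472.44150759 160.74802591  60.31593476]
```

mount_60 sits within about 2 mm of the centre of dish_86. Now mount_50.

Scaled: 0.054 m / 0.4 = 0.135, 0.045 m / 0.4 = 0.1125.

Request:
move_arm([
  [0, 0, 0, -0.0025, 0.0025, 0.0625, 0.08],
  [0, 0, 0, -0.0025, 0.0025, 0.1125, 0.08],
  [0, 0, 0, -0.0025, 0.0025, 0.135, 0.08],
  [0, 0, 0, -0.0025, 0.0025, 0.135, 0.08],
  [0, 0, 0, -0.0025, 0.0025, 0.135, 0.04],
  [0, 0, 0, -0.0025, 0.0025, 0.135, 0.04],
  [0, 0, 0, -0.0025, 0.0025, 0.135, 0.04],
  [0, 0, 0, -0.0025, 0.0025, 0.135, 0.04],
])

```text
clock: 7.65
eef_pos: [470.1, 159.0, 6.3]
tcp_rot: [-3.141, -0.001, -0.0]
contact_force: [-0.6, 0.7, 4.9]
opening: 0.569
grasp_force: 40.4
```

Scaled: 0.324 m / 0.4 = 0.81, 0.3 m / 0.4 = 0.75.

Request:
move_arm([
  [0, 0, 0, 0, 0, -0.075, 0.04],
  [0, 0, 0, 0, 0.025, -0.2, 0.04],
  [0, 0, 0, 0, 0.175, -0.2, 0.04],
  [0, 0, 0, 0, 0.325, -0.2, 0.04],
  [0, 0, 0, -0.01, 0.475, -0.2, 0.04],
  [0, 0, 0, -0.02, 0.625, -0.2, 0.04],
  [0, 0, 0, -0.02, 0.75, -0.175, 0.04],
  [0, 0, 0, -0.02, 0.81, -0.125, 0.04],
])

```text
clock: 8.65
eef_pos: [462.3, -168.1, 56.3]
tcp_rot: [3.14, -0.003, -0.003]
contact_force: [-0.5, -0.4, -0.7]
opening: 0.568
grasp_force: 42.0
```

Scaled: 0.02 m / 0.4 = 0.05, 0.01 m / 0.4 = 0.025.

Request:
move_arm([
  [0, 0, 0, 0, 0, 0.025, 0.04],
  [0, 0, 0, 0, 0, 0.05, 0.04],
  [0, 0, 0, 0, 0, 0.05, 0.04],
  [0, 0, 0, 0, 0, 0.05, 0.04],
])

```text
clock: 9.15
eef_pos: [461.7, -164.5, 35.6]
tcp_rot: [3.142, -0.0, 0.001]
contact_force: [0.1, -0.1, -0.4]
opening: 0.568
grasp_force: 42.0
```

Scaled: 0.026 m / 0.4 = 0.065, 0.02 m / 0.4 = 0.05.

Request:
move_arm([
  [0, 0, 0, 0, 0, 0.03, 0.04],
  [0, 0, 0, 0, 0, 0.05, 0.04],
  [0, 0, 0, 0, 0, 0.065, 0.04],
  [0, 0, 0, 0, 0, 0.065, 0.04],
  [0, 0, 0, 0, 0, 0.065, 0.04],
  [0, 0, 0, 0, 0, 0.065, 0.065],
  [0, 0, 0, 0, 0, 0.065, 0.07],
  [0, 0, 0, 0, 0, 0.065, 0.07],
])

```text
clock: 10.15
eef_pos: [461.5, -165.3, 9.4]
tcp_rot: [3.142, -0.0, -0.0]
contact_force: [-0.7, -0.4, -0.2]
opening: 0.82
grasp_force: 0.0
```

Scaled: -0.166 m / 0.4 = -0.415, -0.15 m / 0.4 = -0.375.

Request:
move_arm([
  [0, 0, 0, 0, 0, -0.05, 0.07],
  [0, 0, 0, 0, 0, -0.15, 0.07],
  [0, 0, 0, 0.0125, -0.125, -0.15, 0.07],
  [0, 0, 0, 0.025, -0.25, -0.15, 0.06],
  [0, 0, 0, 0.04, -0.375, -0.125, 0.06],
  [0, 0, 0, 0.04, -0.415, -0.1, 0.06],
  [0, 0, 0, 0.04, -0.415, -0.1, 0.06],
  [0, 0, 0, 0.04, -0.415, -0.1, 0.06],
])

```text
clock: 11.15
eef_pos: [477.4, -0.1, 49.3]
tcp_rot: [3.141, 0.0, -0.001]
contact_force: [0.7, -0.5, 0.4]
opening: 0.702
grasp_force: 0.0
```

Request:
move_arm([
  [0, 0, 0, 0, -0.0013, 0.05, 0.06],
  [0, 0, 0, 0, -0.0013, 0.085, 0.06],
  [0, 0, 0, 0, -0.0013, 0.1, 0.06],
  [0, 0, 0, 0, -0.0013, 0.1, 0.06],
  [0, 0, 0, 0, -0.0013, 0.1, 0.02],
  [0, 0, 0, 0, -0.0013, 0.1, 0.02],
  [0, 0, 0, 0, -0.0013, 0.1, 0.02],
  [0, 0, 0, 0, -0.0013, 0.1, 0.02],
])

```text
clock: 12.15
eef_pos: [477.8, 1.3, 9.9]
tcp_rot: [3.142, -0.001, -0.0]
contact_force: [-0.8, -0.4, 6.2]
opening: 0.331
grasp_force: 39.2
```

Request:
move_arm([
  [0, 0, 0, 0, 0, -0.075, 0.02],
  [0, 0, 0, 0, 0, -0.175, 0.02],
  [0, 0, 0, 0.075, 0.1, -0.175, 0.02],
  [0, 0, 0, 0.15, 0.2125, -0.175, 0.02],
  [0, 0, 0, 0.2375, 0.325, -0.175, 0.02],
  [0, 0, 0, 0.3075, 0.4275, -0.15, 0.02],
  [0, 0, 0, 0.3075, 0.4275, -0.075, 0.02],
  [0, 0, 0, 0.3075, 0.4275, -0.075, 0.02],
])

```text
clock: 13.15
eef_pos: [598.5, -169.6, 37.3]
tcp_rot: [-3.14, 0.004, -0.001]
contact_force: [0.3, -0.6, 0.2]
opening: 0.327
grasp_force: 39.7
```

Request:
move_arm([
  [0, 0, 0, 0, 0, 0, 0.02],
  [0, 0, 0, 0, 0, 0, 0.02],
])

```text
clock: 13.4
eef_pos: [601.0, -169.4, 40.6]
tcp_rot: [3.141, -0.002, 0.001]
contact_force: [-0.0, 0.2, -0.2]
opening: 0.331
grasp_force: 39.7
```

Scaled: 0.0265 m / 0.4 = 0.0663, 0.02 m / 0.4 = 0.05.

Request:
move_arm([
  [0, 0, 0, 0, 0, 0.03, 0.02],
  [0, 0, 0, 0, 0, 0.05, 0.02],
  [0, 0, 0, 0, 0, 0.0663, 0.02],
  [0, 0, 0, 0, 0, 0.0663, 0.02],
  [0, 0, 0, 0, 0, 0.0663, 0.02],
  [0, 0, 0, 0, 0, 0.0663, 0.045],
  [0, 0, 0, 0, 0, 0.0663, 0.05],
  [0, 0, 0, 0, 0, 0.0663, 0.05],
])

```text
clock: 14.4
eef_pos: [600.5, -169.8, 12.9]
tcp_rot: [3.142, -0.0, -0.0]
contact_force: [-0.2, 0.1, -0.1]
opening: 0.583
grasp_force: 0.0
```

Scaled: -0.17 m / 0.4 = -0.425, -0.15 m / 0.4 = -0.375.

Request:
move_arm([
  [0, 0, 0, 0, 0, -0.05, 0.05],
  [0, 0, 0, 0, 0, -0.15, 0.05],
  [0, 0, 0, 0.025, -0.125, -0.15, 0.065],
  [0, 0, 0, 0.05, -0.25, -0.15, 0.065],
  [0, 0, 0, 0.07, -0.375, -0.15, 0.065],
  [0, 0, 0, 0.07, -0.425, -0.1, 0.065],
  [0, 0, 0, 0.07, -0.425, -0.1, 0.065],
  [0, 0, 0, 0.07, -0.425, -0.1, 0.065],
])

```text
clock: 15.4
eef_pos: [628.2, -0.8, 52.8]
tcp_rot: [3.141, 0.001, -0.001]
contact_force: [-0.1, 0.3, 0.5]
opening: 0.758
grasp_force: 0.0
```

```bash
python3 -W ignore - <<'E'
from h import *
p,d=grab_frame("top"); look("top",p,d); print(sensors.sense()["eef_pos"])
E
```

```text
top
 blue floors z3
tops depth z24
 ([130.3, 81.1], [858.4, 328.6], np.float64(79.9))
 ([461.5, 105.2], [797.7, -555.5], np.float64(53.7))
 ([141.0, 163.9], [635.8, 294.0], np.float64(61.2))
 ([201.2, 177.2], [601.4, 136.7], np.float64(41.3))
 ([318.0, 178.0], [600.4, -168.5], np.float64(30.7))
 ([135.7, 234.5], [452.8, 302.4], np.float64(55.5))
 ([318.9, 231.3], [461.7, -168.7], np.float64(44.7))
 ([499.3, 373.6], [107.6, -617.3], np.float64(25.1))
metal z24
 ([134.7, 234.6], [452.5, 304.8], np.float64(32.6))
[628.49719377  -1.05686465  53.02974689]
```

Scaled: 0.045 m / 0.4 = 0.1125, 0.039 m / 0.4 = 0.0975.

Request:
move_arm([
  [0, 0, 0, 0, -0.0025, 0.0625, 0.065],
  [0, 0, 0, 0, -0.0025, 0.0975, 0.065],
  [0, 0, 0, 0, -0.0025, 0.1125, 0.065],
  [0, 0, 0, 0, -0.0025, 0.1125, 0.065],
  [0, 0, 0, 0, -0.0025, 0.1125, 0.03],
  [0, 0, 0, 0, -0.0025, 0.1125, 0.03],
  [0, 0, 0, 0, -0.0025, 0.1125, 0.03],
  [0, 0, 0, 0, -0.0025, 0.1125, 0.03],
])

```text
clock: 16.45
eef_pos: [629.1, 1.2, 8.7]
tcp_rot: [3.142, -0.001, 0.0]
contact_force: [-0.7, -0.4, 5.5]
opening: 0.448
grasp_force: 40.2
```

Request:
move_arm([
  [0, 0, 0, 0, 0, -0.075, 0.03],
  [0, 0, 0, 0, 0, -0.2, 0.03],
  [0, 0, 0, -0.05, 0.125, -0.225, 0.03],
  [0, 0, 0, -0.1125, 0.25, -0.225, 0.03],
  [0, 0, 0, -0.175, 0.3875, -0.225, 0.03],
  [0, 0, 0, -0.2375, 0.525, -0.225, 0.03],
  [0, 0, 0, -0.3, 0.6625, -0.225, 0.03],
  [0, 0, 0, -0.3588, 0.7975, -0.2, 0.03],
])

```text
clock: 17.45
eef_pos: [484.6, -319.8, 88.7]
tcp_rot: [3.14, -0.002, -0.0]
contact_force: [0.5, -0.5, -1.2]
opening: 0.448
grasp_force: 40.4
```

Scaled: 0.05 m / 0.4 = 0.125, 0.025 m / 0.4 = 0.0625.

Request:
move_arm([
  [0, 0, 0, 0, 0, 0.0625, 0.03],
  [0, 0, 0, 0, 0, 0.125, 0.03],
  [0, 0, 0, 0, 0, 0.125, 0.03],
  [0, 0, 0, 0, 0, 0.125, 0.03],
])

```text
clock: 17.95
eef_pos: [485.4, -317.8, 38.6]
tcp_rot: [3.141, -0.001, 0.0]
contact_force: [-0.3, 0.4, -0.4]
opening: 0.445
grasp_force: 40.4
```

Request:
move_arm([
  [0, 0, 0, 0, 0, 0.03, 0.03],
  [0, 0, 0, 0, 0, 0.05, 0.03],
  [0, 0, 0, 0, 0, 0.0663, 0.03],
  [0, 0, 0, 0, 0, 0.0663, 0.03],
  [0, 0, 0, 0, 0, 0.0663, 0.03],
  [0, 0, 0, 0, 0, 0.0663, 0.055],
  [0, 0, 0, 0, 0, 0.0663, 0.06],
  [0, 0, 0, 0, 0, 0.0663, 0.06],
])

```text
clock: 18.95
eef_pos: [485.0, -317.8, 11.3]
tcp_rot: [3.142, -0.0, -0.0]
contact_force: [-0.4, -0.7, -0.3]
opening: 0.705
grasp_force: 0.0
```

Scaled: -0.2 m / 0.4 = -0.5, -0.16 m / 0.4 = -0.4.

Request:
move_arm([
  [0, 0, 0, 0, 0, -0.05, 0.06],
  [0, 0, 0, 0, 0, -0.15, 0.06],
  [0, 0, 0, -0.075, 0.125, -0.275, 0.06],
  [0, 0, 0, -0.15, 0.25, -0.4, 0.06],
  [0, 0, 0, -0.25, 0.375, -0.5, 0.06],
  [0, 0, 0, -0.325, 0.5, -0.5, 0.06],
  [0, 0, 0, -0.325, 0.5, -0.5, 0.06],
])

```text
clock: 19.82
eef_pos: [353.4, -520.4, 214.5]
tcp_rot: [3.138, -0.002, -0.002]
contact_force: [-0.6, 0.8, -0.6]
opening: 0.703
grasp_force: 0.0
```

```bash
python3 -W ignore - <<'E'
from h import *
for n in("top","side"):
    p,d=grab_frame(n); look(n,p,d); 
    cv2.imwrite(f"pics/{n}1.png",cv2.convertScaleAbs(p[:,:,::-1],alpha=1.5))
    P=zmap(n,d)
    for k,(x,y,r) in dict(m30=(601,-170,10),m40=(485.5,-318,14),m50=(462,-165,18),m60=(637,293,22)).items():
        m=(np.hypot(P[:,:,0]-x,P[:,:,1]-y)<r)&(d>0)&(P[:,:,2]>15)
        q=P[m];A=np.c_[q[:,:2]-[x,y],np.ones(len(q))];print(k,np.linalg.lstsq(A,q[:,2],rcond=None)[0].round(3))
E
```

```text
top
 blue floors z3
tops depth z24
 ([130.3, 80.9], [858.8, 328.7], np.float64(80.2))
 ([462.2, 105.3], [797.5, -557.4], np.float64(53.4))
 ([225.0, 151.8], [668.6, 75.1], np.float64(40.6))
 ([141.1, 164.0], [635.6, 293.8], np.float64(61.7))
 ([284.1, 164.9], [634.5, -79.9], np.float64(40.3))
 ([201.2, 177.3], [601.3, 136.6], np.float64(41.4))
 ([318.1, 178.0], [600.3, -168.6], np.float64(30.7))
 ([375.5, 222.3], [485.3, -316.2], np.float64(41.8))
 ([135.6, 234.5], [453.0, 302.4], np.float64(55.8))
 ([317.0, 231.3], [461.9, -163.9], np.float64(50.6))
 ([499.0, 373.0], [109.0, -616.8], np.float64(24.3))
 ([253.1, 381.9], [89.4, 0.5], np.float64(22.8))
metal z24
 ([140.1, 163.8], [636.0, 296.2], np.float64(35.9))
 ([134.8, 234.9], [452.0, 304.6], np.float64(31.1))
m30 [ 5.4000e-02 -1.0000e-03  2.8922e+01]
m40 [ 1.4000e-02 -1.2000e-02  2.8683e+01]
m50 [-2.8000e-02  2.0000e-03  2.8864e+01]
m60 [-7.0000e-03 -7.0000e-03  2.9724e+01]
side
 blue floors z3
 ([155.1, 256.4], [616.0, 269.8], np.float64(28.9))
tops depth z24
 ([176.7, 59.4], [1314.6, -739.3], np.float64(330.3))
 ([430.5, 88.3], 
[... 704 characters left out ...]
np.float64(127.6))
 ([469.4, 23.3], [454.7, -2044.0], np.float64(214.5))
 ([426.5, 34.4], [592.8, -1629.5], np.float64(61.2))
 ([463.4, 43.9], [401.9, -1572.3], np.float64(110.4))
 ([327.0, 170.6], [463.4, -166.2], np.float64(24.8))
 ([205.4, 214.5], [600.6, 137.4], np.float64(20.5))
 ([136.4, 251.4], [637.1, 293.2], np.float64(28.8))
 ([506.5, 270.3], [52.6, -67.4], np.float64(9.5))
 ([485.4, 289.3], [78.1, 2.9], np.float64(8.2))
 ([208.8, 303.4], [452.2, 303.5], np.float64(26.5))
 ([477.2, 306.6], [84.0, 50.3], np.float64(7.1))
m30 [-2.1000e-02 -1.9000e-02  2.4602e+01]
m40 [-6.0000e-03  7.0000e-03  2.4921e+01]
m50 [3.0000e-03 0.0000e+00 2.5158e+01]
m60 [-0.0000e+00  3.0000e-03  2.5244e+01]
```

View pics/side1.png

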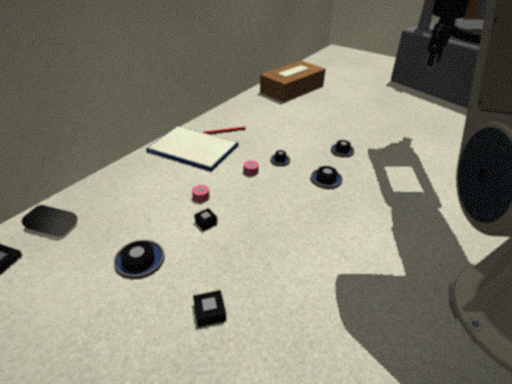

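View pics/top1.png

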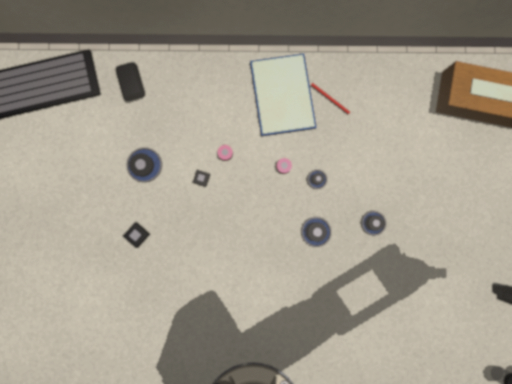

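Both views show all four mounts level and centred within 2–3 mm in their own dishes, at (141,164), (317,231), (375,222) and (318,178) in the top view. The squares at (201,177) and (136,235) have not moved, and the arm is clear.

```bash
python3 -c "
from rig import order
print(order.sign_off())"
```

```text
the job is handed in; nothing more can be done
None
```

I placed all four round mounts upright in the dishes of their own rank, left both squares where they were, and handed the job in at about 20 s of the 96 s allowed; the sign-off gave no verdict.

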